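Seat the round flasks in their cork rings

ROBOT

A 6-joint arm with a two-finger parallel gripper is mounted at the origin on the work surface. World frame = base frame: x ahead of the robot, y to its left, z up, the work surface at z = 0. Lengths are in m, angles in rad, forces in N, time in s.
With the tool pointing down it reaches from about 0.3 to 0.875 m from the base axis. Payload 6.4 kg.
Tool frame: the origin (TCP) lies midway between the tips of the shut fingers; the grasp point (between the pads) lies 19 mm behind it; z points along the fingers, y is the line along which they close (so a half turn about z gives the same grasp; the last joint's range is limited). The gripper opens to 85 mm and grips with 20 to 120 N. Pads are 22 mm wide; open, the fingers measure 114 mm over their backs; the gripper's body (76 mm by 85 mm) begins 54 mm behind the grasp point. The pads swing forward as they close: fully open they stand 13 mm farther back than shut.
Start: joints at [0.971, 0.181, 1.607, -0, 1.354, -0.206], TCP at [0.221, 0.531, 0.231] pointing down, gripper open.
Joint ranges: [-2.99, 2.99], [-0.89, 2.07], [0.3, 2.58], [-1.14, 4.28], [0, 2.63], [-3.12, 3.12]. Speed limits (rad/s): [2.57, 2.57, 3.01, 3.14, 3.14, 3.14].

INTERFACE

Orientations are given as a unit quaternion [w, x, y, z].
In Python, from bench import ctrl gives the robot as it stands.
- The arm moves only by the tool drive_tool, never from a script. Its argument "plan" is a list that holds one entry, the list of rows, each a list of 4 numbers: the shift along the tool's x, y, z scaled (see below), then the turn about the tool's z scaled (see below). In form: [[[x, y, z, roll], ...]]. A call has 1 to 12 rows; each row is the pose to reach, as a shift and turn from the pose commanded when the call began, along the tool's axes at that moment, turning the shorter way round; what a row does not reach only later rows make up. The controller multiplies each number of a shift by 400 mm and each number of a turn by 180 degrees. A row lasts 1/12 s, in which the tool goes at most 41.7 mm and 7.16 degrees, less where a joint would pass 70% of its speed; a pose out of reach is approached as far as the arm can. A call with a number of a shift or a turn outside -1 to 1 is refused whole. A call with a gripper value outside its range is refused whole. "jaw" is the closure, from 0 (fully open) to 1 (shut), set as the call begins (left out, the last holds). The fingers move at their own pace and stop on an object; the grip force is fixed at half the most. Time passes only in rows, so rows that repeat a pose let the fingers close. It gives the time, the measured TCP pose, the force, the opening and the grip force at its end, in the units of the state.
- ctrl.get_obs(): the state, without advancing time (a new reading comes with each control period).
- ctrl.camera(name): name is "scene" or "top"; returns (picture, depth): 480x640x3 uint8, red, green, blue; 480x640 float32, m along the optical axis (not along the pixel's ray), 0 where there is no reading.
- ctrl.camera_info(name): a dict with "camera_matrix" (3x3 intrinsics, pixels), "R" (3x3) and "t" (3): a world point X has camera coordinates R X + t. Camera axes: x right, y down, z forward; pixel columns grow to the right and rows downward; lengths in m; the calibration is good to about 2 mm. A picture is of the moment at which its call begins. camera_info takes no time and is no camera call.
- ctrl.hand_in(): hands the job in; it is judged then, once.
The state is a dict: "time_s": time; "q": joint angles; "dq": joint speeds; "joint_efforts": joint torques, N m; "eef_pos": TCP position; "eef_rot": TCP orientation; "wrist_force": force on the tool from outside, world axes, zero at the start; "torque": the same for the moment, N m; "opening": opening from 0.0 (shut) to 1.0 (fully open); "grasp_force": force on a finger pad.
Only numpy, scipy, OpenCV 4.12 (cv2) and the standard library are available. Lean on these libraries where they do the work, as an engineer would, in place of code of your own. Each camera call takes 0.05 s, during which the arm holds its last target. There are 200 camera calls.

TASK

Pick out the three round flasks from among the glassware and set each one upright in the cork ring of its own size: small flask in the small ring, medium in the medium, large in the large. Put them down gently without dropping or tipping them, leave the rings flat on the bench, and leave the two conical flasks standing where they are.

Things in the scene. Friction and masses are not known exactly. Their poses are not given: they have to be found in the camera images.
- flask_small: small round flask, brown glass, upright: ball 51 mm across (centre 21.3 mm up), flat foot 28 mm across; straight neck 28 mm across from 47 mm up, its top 12 mm a fixed white stopper, same width; 95 mm tall, about 70 g. Grip it by the neck. Origin: centre of underside, z up. Seated in the small ring its underside is 18.2 mm above the bench
- flask_medium: medium round flask, brown glass, upright: ball 64 mm across (centre 27.1 mm up), flat foot 34 mm across; straight neck 28 mm across from 56 mm up, its top 12 mm a fixed white stopper, same width; 110 mm tall, about 120 g. Grip it by the neck. Origin: centre of underside, z up. Seated in the medium ring its underside is 16.1 mm above the bench
- flask_large: large round flask, brown glass, upright: ball 86 mm across (centre 36.3 mm up), flat foot 46 mm across; straight neck 28 mm across from 77 mm up, its top 12 mm a fixed white stopper, same width; 135 mm tall, about 220 g. Grip it by the neck. Origin: centre of underside, z up. Seated in the large ring its underside is 14.4 mm above the bench
- ring_small: small cork ring lying loose on the bench, 68 mm outside diameter, 37 mm hole right through, 22 mm high. The small round flask's ball rests on the hole's upper edge. Origin: centre of the underside, z up
- ring_medium: medium cork ring lying loose on the bench, 86 mm outside diameter, 48 mm hole right through, 22 mm high. The medium round flask's ball rests on the hole's upper edge. Origin: centre of the underside, z up
- ring_large: large cork ring lying loose on the bench, 110 mm outside diameter, 64 mm hole right through, 22 mm high. The large round flask's ball rests on the hole's upper edge. Origin: centre of the underside, z up
- conical_a: conical flask of the same brown glass with the same white stopper, not to be moved: base 64 mm across, cone narrowing to a 28 mm neck at 68 mm height, 106 mm tall, 130 g. Origin: centre of the underside, z up
- conical_b: conical flask of the same brown glass with the same white stopper, not to be moved: base 64 mm across, cone narrowing to a 28 mm neck at 68 mm height, 106 mm tall, 130 g. Origin: centre of the underside, z up
Things that resemble listed ones, but are neither listed nor needed, are in the scene too. Leave any green or pink look-alike of the flask_small alone.

How it is judged:
By the outcome, as a careful person would: the job done as asked, in the order asked, and still so for the second after the job is handed in, with the robot touching nothing.
It also fails if it takes over 96 s, if anything falls off the work surface, if the arm or the gripper's body presses on something with over 40 N, if the wrist force passes 120 N, or if a joint passes its speed limit or range.

## Working session

There is one attempt and no reset: what is moved stays moved. The work goes in short steps, Python scripts to look and compute and a tool call to move; the robot and the scene stay as the last step left them, time stands still between calls to the robot, and variables do not carry over. Pictures are saved under pics/ and viewed, at most 14 in all, crops included, and the job is handed in when it is done.

Besides the shell and the picture viewer there is one more tool, called as name(argument=value, ...) on one line, values as JSON. drive_tool: Moves the arm, as the interface text tells. Its arguments: {"type":"object","properties":{"plan":{"type":"array"},"jaw":{"type":"number"}},"required":["plan"]}

```bash
ls; mkdir -p pics; python3 - <<'E'
from bench import ctrl
import cv2,numpy as np
for n in("scene","top"):
    p,d=ctrl.camera(n); cv2.imwrite(f"pics/{n}0.png",p[:,:,::-1]); np.savez(f"{n}0.npz",p=p,d=d)
    i=ctrl.camera_info(n); print(n,np.round(i["camera_matrix"],1).tolist(),np.round(i["R"],3).tolist(),np.round(i["t"],3).tolist())
o=ctrl.get_obs(); print(o["time_s"],o["eef_pos"],o["eef_rot"],o["opening"])
E
```

```text
pics
scene [[480.1, 0.0, 321.6], [0.0, 480.1, 236.2], [0.0, 0.0, 1.0]] [[0.474, 0.88, -0.009], [0.67, -0.367, -0.646], [-0.572, 0.3, -0.764]] [-0.236, -0.332, 1.079]
top [[500.2, 0.0, 314.6], [0.0, 500.2, 231.9], [0.0, 0.0, 1.0]] [[0.073, -0.997, 0.0], [-0.975, -0.071, -0.213], [0.212, 0.015, -0.977]] [-0.024, 0.491, 0.959]
0.1 [0.22033099 0.530571   0.23046775] [-2.96971023e-04  1.95606892e-01  9.80682070e-01 -7.30213245e-04] 0.9989868555283105
```

View pics/scene0.png

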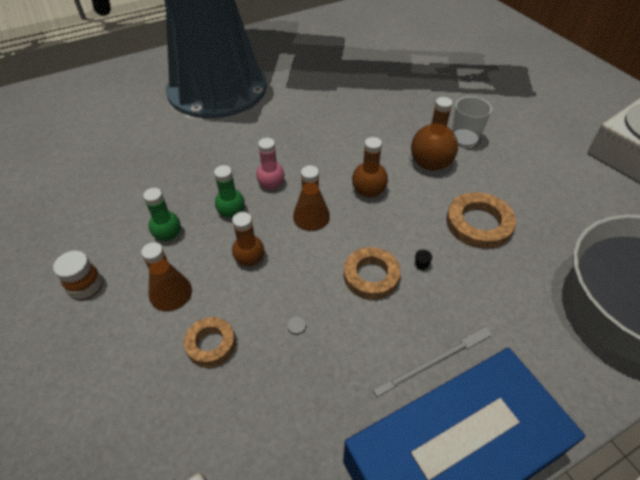

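View pics/top0.png

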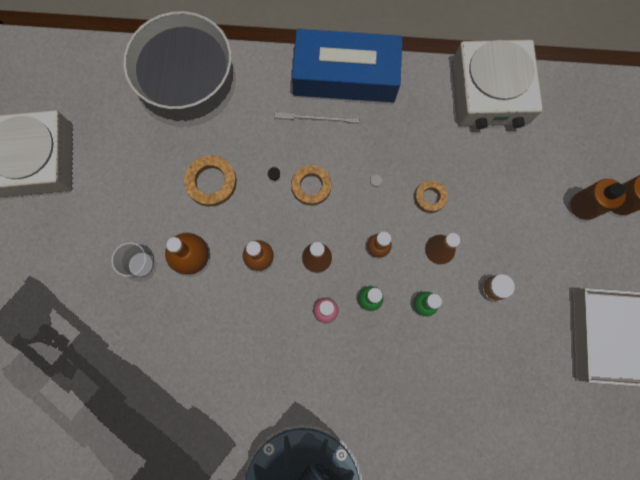

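The round brown flasks are small at scene (248,240) / top (380,243), medium at (370,170) / (257,253), and large at (435,140) / (186,250). Brown conicals stand at scene (165,280) and (311,200). The look-alikes, two green and one pink, are at (228,195), (163,215) and (269,170). Rings are at top (431,196), (311,184) and (210,181). Next I measure and confirm with one crop.

```bash
cat > m.py <<'E'
import numpy as np,cv2
from bench import ctrl
I={n:ctrl.camera_info(n) for n in("scene","top")}
def ray(n,uv):
    i=I[n];R=np.array(i["R"]);c=-R.T@np.array(i["t"])
    d=R.T@np.linalg.inv(i["camera_matrix"])@np.array([*uv,1.]);return c,d/np.linalg.norm(d)
def tri(a,b):
    (c1,d1),(c2,d2)=ray("scene",a),ray("top",b)
    s=np.linalg.lstsq(np.c_[d1,-d2],c2-c1,rcond=None)[0]
    p,q=c1+s[0]*d1,c2+s[1]*d2;return (p+q)/2,np.linalg.norm(p-q)
def plane(n,uv,z):
    c,d=ray(n,uv);return c+d*(z-c[2])/d[2]
def blob(p,seed,kind,r):
    h=cv2.cvtColor(p,cv2.COLOR_RGB2HSV)
    m=cv2.inRange(h,(0,0,150),(180,60,255)) if kind=="w" else cv2.inRange(h,(4,90,110 if kind=="r" else 25),(20,255,255))
    k=np.zeros_like(m);cv2.circle(k,tuple(map(int,seed)),r,255,-1);m&=k
    cs,_=cv2.findContours(m,cv2.RETR_EXTERNAL,cv2.CHAIN_APPROX_NONE)
    return max(cs,key=cv2.contourArea)
def cen(c):
    k=cv2.moments(c);return k["m10"]/k["m00"],k["m01"]/k["m00"]
ST={"small":((243,222),(384,239)),"medium":((373,146),(253,248)),"large":((443,104),(174,244)),"conA":((153,252),(453,240)),"conB":((310,174),(317,249)),"g1":((223,174),(375,296)),"g2":((153,197),(434,301)),"pink":((267,146),(327,308))}
RG={"ring_s":((210,341),(431,196),34),"ring_m":((372,273),(311,184),36),"ring_l":((481,219),(210,181),42)}
E
python3 - <<'E'
from m import *
P={n:np.load(n+"0.npz")["p"] for n in I}
for k,(a,b) in ST.items():
    x=[cen(blob(P[n],s,"w",15)) for n,s in(("scene",a),("top",b))]
    X,e=tri(*x); print(k,np.round(x,1).tolist(),np.round(X*1e3,1),round(e*1e3,1))
for k,(a,b,r) in RG.items():
    x=[blob(P[n],s,"r",r) for n,s in(("scene",a),("top",b))]
    c=[cv2.fitEllipse(cv2.convexHull(v))[0] for v in x]; X,e=tri(*c)
    h=cv2.convexHull(x[1])[:,0]; w=[plane("top",u,.022) for u in h]
    w=np.array(w)[:,:2].astype(np.float32);print(k,np.round(c,1).tolist(),np.round(X*1e3,1),round(e*1e3,1),"D",2e3*cv2.minEnclosingCircle(w)[1])
cv2.imwrite("pics/crop.png",cv2.resize(P["scene"][90:370,130:530,::-1],None,fx=2,fy=2,interpolation=2))
E
```

```text
small [[241.5, 218.7], [383.9, 237.9]] [ 480.8 -122.8   93.7] 0.8
medium [[372.8, 141.8], [252.9, 247.8]] [440.3 125.8 109.4] 0.7
large [[443.8, 101.0], [173.2, 244.0]] [432.4 269.7 134.6] 0.8
conA [[150.7, 249.7], [452.9, 239.2]] [ 485.2 -253.5  105.3] 0.3
conB [[309.3, 170.8], [316.9, 248.3]] [448.9   4.8 105.8] 0.8
g1 [[222.2, 170.4], [374.7, 294.8]] [ 369.8 -110.3   94.3] 0.4
g2 [[151.5, 193.5], [434.4, 300.5]] [ 367.3 -223.    94.4] 0.0
pink [[265.9, 142.3], [326.4, 307.6]] [339.5 -21.1  94.5] 0.7
ring_s [[208.2, 339.0], [431.4, 195.3]] [ 596.7 -229.5   18.2] 0.2 D 67.42318719625473
ring_m [[371.7, 269.6], [311.1, 183.8]] [604.1  28.2  18. ] 1.0 D 85.237517952919
ring_l [[481.8, 216.3], [209.2, 179.4]] [598.4 247.   17.4] 1.6 D 109.3541830778122
```

View pics/crop.png

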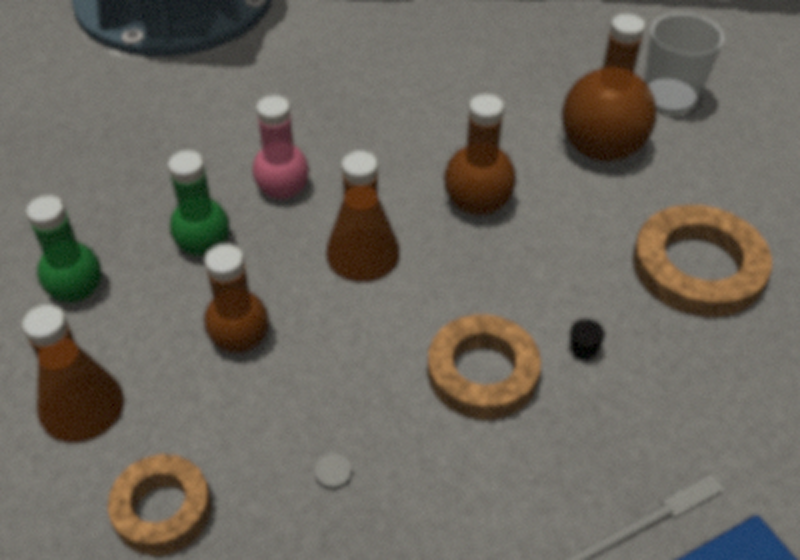

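The crop confirms it. The three brown ball-shaped flasks are the targets: small at crop (235,320), medium at (480,175), large at (608,112). Their triangulated tops are about 94, 109 and 135 mm, which fits the text. Next I refine the ring holes and work out the first shift.

```bash
cat > go.py <<'E'
import sys
from m import *
o=ctrl.get_obs();w,x,y,z=o["eef_rot"];from scipy.spatial.transform import Rotation as Rn
R=Rn.from_quat([x,y,z,w]).as_matrix();p=o["eef_pos"]
print("t",round(o["time_s"],2),"p",np.round(p*1e3,1),"open",round(o["opening"],3),"F",np.round(o["wrist_force"],1),"g",np.round(o["grasp_force"],1),"yaw",np.round(np.degrees(np.arctan2(R[1,1],R[0,1])),2))
for a in sys.argv[1:]:
    t=np.array(eval(a))/1e3; print(a,np.round(R.T@(t-p)/.4,4))
E
python3 - <<'E'
from m import *
for k,(a,b,r) in RG.items():
  for n,s in(("scene",a),("top",b)):
    p=np.load(n+"0.npz")["p"];h=cv2.cvtColor(p,cv2.COLOR_RGB2HSV)
    m=cv2.inRange(h,(4,70,60),(20,255,255))
    cs,hi=cv2.findContours(m,cv2.RETR_CCOMP,cv2.CHAIN_APPROX_NONE)
    c=[c for c,q in zip(cs,hi[0]) if q[3]>=0 and cv2.contourArea(c)>60 and np.hypot(*(np.array(cen(c))-s))<20]
    ou=blob(p,s,"r",r)
    f=lambda c:cv2.minEnclosingCircle(np.array([plane(n,u[0],.022)[:2]*1e3 for u in c],np.float32))
    print(k,n,"outer",np.round(np.r_[f(ou)],1) if 0 else f(ou),"hole",[f(v) for v in c])
E
python3 go.py "(481,-123,190)"
```

```text
ring_s scene outer ((598.26513671875, -229.03616333007812), 33.6143684387207) hole [((599.240966796875, -228.8720703125), 18.38247299194336)]
ring_s top outer ((595.6100463867188, -228.2314453125), 33.6350212097168) hole [((593.48388671875, -226.24673461914062), 18.637331008911133)]
ring_m scene outer ((605.1475830078125, 27.585729598999023), 42.60416030883789) hole [((606.0410766601562, 27.170448303222656), 24.142715454101562)]
ring_m top outer ((602.7928466796875, 27.4904727935791), 42.52620315551758) hole [((600.2313842773438, 27.664663314819336), 24.354267120361328)]
ring_l scene outer ((599.3687133789062, 245.37274169921875), 54.702247619628906) hole [((600.3573608398438, 243.4774932861328), 31.68675994873047)]
ring_l top outer ((596.7132568359375, 244.98526000976562), 54.620513916015625) hole [((594.634765625, 242.93902587890625), 32.219947814941406)]
t 0.1 p [220.3 530.6 230.5] open 0.999 F [ 0.1 -1.  -0.7] g 0.0 yaw 67.44
(481,-123,190) [-1.2287 -1.2587  0.1028]
```

drive_tool(plan=[[[-0.07, -0.07, 0, 0], [-0.14, -0.14, 0, 0], [-0.21, -0.21, 0, 0], [-0.28, -0.28, 0, 0], [-0.35, -0.35, 0, 0], [-0.42, -0.43, 0, 0], [-0.49, -0.5, 0, 0], [-0.56, -0.57, 0, 0], [-0.63, -0.64, 0, 0], [-0.7, -0.71, 0, 0], [-0.77, -0.78, 0, 0], [-0.82, -0.83, 0, 0]]], jaw=0)

```text
time_s: 1.1
eef_pos: [0.3967, 0.0958, 0.2313]
eef_rot: [0.0, 0.196, 0.981, -0.0]
wrist_force: [0.1, -0.6, 0.4]
opening: 1.002
grasp_force: 0.0
```

```bash
python3 go.py "(481,-123,190)"
```

```text
t 1.1 p [396.7  95.8 231.3] open 1.002 F [ 0.1 -0.6  0.4] g 0.0 yaw 67.35
(481,-123,190) [-0.4051 -0.4236  0.1037]
```

drive_tool(plan=[[[-0.07, -0.07, 0.02, 0], [-0.14, -0.14, 0.04, 0], [-0.2, -0.21, 0.05, 0], [-0.27, -0.28, 0.07, 0], [-0.34, -0.35, 0.09, 0], [-0.38, -0.4, 0.1, 0], [-0.407, -0.426, 0.1, 0], [-0.407, -0.426, 0.1, 0], [-0.407, -0.426, 0.1, 0], [-0.407, -0.426, 0.1, 0]]])

```text
time_s: 1.93
eef_pos: [0.4807, -0.12, 0.1913]
eef_rot: [-0.0, 0.195, 0.981, 0.0]
wrist_force: [0.0, -0.2, 0.2]
opening: 1.0
grasp_force: 0.0
```

```bash
python3 go.py "(481,-123,50)"
```

```text
t 1.93 p [ 480.7 -120.   191.3] open 1.0 F [ 0.  -0.2  0.2] g 0.0 yaw 67.48
(481,-123,50) [-0.0038 -0.0068  0.3532]
```

drive_tool(plan=[[[-0.004, -0.007, 0.04, 0], [-0.004, -0.007, 0.08, 0], [-0.004, -0.007, 0.12, 0], [-0.004, -0.007, 0.16, 0], [-0.004, -0.007, 0.2, 0], [-0.004, -0.007, 0.24, 0], [-0.004, -0.007, 0.28, 0], [-0.004, -0.007, 0.31, 0], [-0.004, -0.007, 0.34, 0], [-0.004, -0.007, 0.353, 0], [-0.004, -0.007, 0.353, 0], [-0.004, -0.007, 0.353, 0]]])

```text
time_s: 2.93
eef_pos: [0.4816, -0.1236, 0.0506]
eef_rot: [0.0, 0.195, 0.981, 0.0]
wrist_force: [-0.3, 0.4, 0.3]
opening: 0.999
grasp_force: 0.0
```

drive_tool(plan=[[[0, 0, 0, 0], [0, 0, 0, 0], [0, 0, 0, 0], [0, 0, 0, 0], [0, 0, 0, 0], [0, 0, 0, 0], [0, 0, 0, 0], [0, 0, 0, 0], [0, 0, 0, 0], [0, 0, 0, 0], [0, 0, 0, 0], [0, 0, 0, 0]]], jaw=1)

```text
time_s: 3.93
eef_pos: [0.4818, -0.1247, 0.0505]
eef_rot: [0.0, 0.196, 0.981, -0.0]
wrist_force: [-1.2, 0.3, 5.2]
opening: 0.312
grasp_force: 58.8
```

```bash
python3 - <<'E'
from bench import ctrl
import cv2
p,_=ctrl.camera("scene"); q,_=ctrl.camera("top")
import numpy as np
cv2.imwrite("pics/g1.png",np.hstack([cv2.resize(p[130:330,130:330],(400,400)),cv2.resize(q[160:360,300:500],(400,400))])[:,:,::-1])
E
python3 go.py
```

```text
t 4.03 p [ 481.8 -124.7   50.5] open 0.308 F [-0.3  0.5  5. ] g 58.8 yaw 67.44
```

View pics/g1.png

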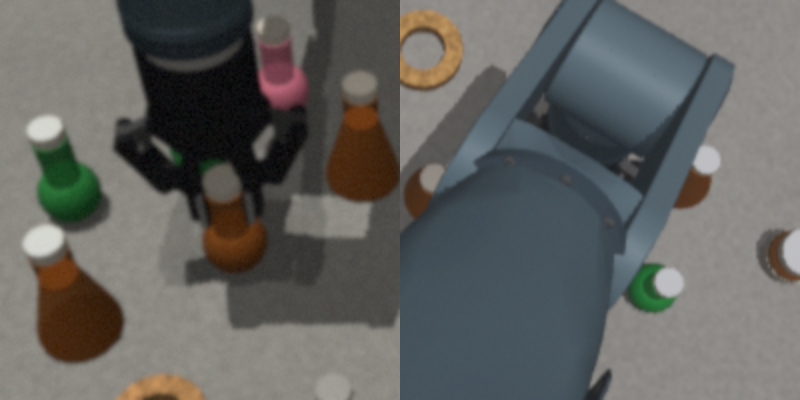

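The pads grip the small flask's neck below the stopper (left half, about (225,205)), and nothing else is touched. Next I lift and carry it.

```bash
python3 go.py "(598.2,-229.2,110)" "(598.2,-229.2,75)" "(598.2,-229.2,68.7)"
```

```text
t 4.03 p [ 481.8 -124.7   50.5] open 0.308 F [-0.3  0.5  5. ] g 58.8 yaw 67.44
(598.2,-229.2,110) [-0.3691 -0.1297 -0.1484]
(598.2,-229.2,75) [-0.369  -0.1297 -0.0609]
(598.2,-229.2,68.7) [-0.369  -0.1297 -0.0452]
```

drive_tool(plan=[[[0, 0, -0.03, 0], [0, 0, -0.07, 0], [0, 0, -0.11, 0], [0, 0, -0.148, 0], [-0.03, -0.01, -0.148, 0], [-0.08, -0.028, -0.148, 0], [-0.13, -0.046, -0.148, 0], [-0.18, -0.063, -0.148, 0], [-0.23, -0.081, -0.148, 0], [-0.28, -0.098, -0.148, 0], [-0.32, -0.112, -0.148, 0], [-0.345, -0.121, -0.148, 0]]])

```text
time_s: 5.03
eef_pos: [0.5912, -0.2234, 0.1086]
eef_rot: [-0.0, 0.196, 0.981, -0.0]
wrist_force: [0.7, 0.6, -0.8]
opening: 0.31
grasp_force: 58.9
```

```bash
python3 go.py "(598.2,-229.2,78)"
```

```text
t 5.03 p [ 591.2 -223.4  108.6] open 0.31 F [ 0.7  0.6 -0.8] g 58.9 yaw 67.4
(598.2,-229.2,78) [-0.0219 -0.0067  0.0765]
```

drive_tool(plan=[[[-0.012, -0.004, 0.01, 0], [-0.022, -0.007, 0.025, 0], [-0.022, -0.007, 0.04, 0], [-0.022, -0.007, 0.055, 0], [-0.022, -0.007, 0.068, 0], [-0.022, -0.007, 0.076, 0], [-0.022, -0.007, 0.076, 0], [-0.022, -0.007, 0.076, 0]]])

```text
time_s: 5.7
eef_pos: [0.5972, -0.2277, 0.0787]
eef_rot: [-0.0, 0.196, 0.981, 0.0]
wrist_force: [0.3, 0.5, -0.2]
opening: 0.313
grasp_force: 58.9
```

```bash
python3 - <<'E'
from bench import ctrl
import cv2
p,_=ctrl.camera("scene"); q,_=ctrl.camera("top")
import numpy as np
np.savez("s1.npz",p=p,q=q)
cv2.imwrite("pics/p1.png",np.hstack([cv2.resize(p[230:390,130:290],(400,400)),cv2.resize(q[110:270,350:510],(400,400))])[:,:,::-1])
E
python3 go.py "(598.2,-229.2,69)"
```

```text
t 5.8 p [ 597.6 -228.1   79.3] open 0.317 F [-0.3  0.5 -0.2] g 58.9 yaw 67.45
(598.2,-229.2,69) [-0.0024 -0.002   0.0258]
```

View pics/p1.png

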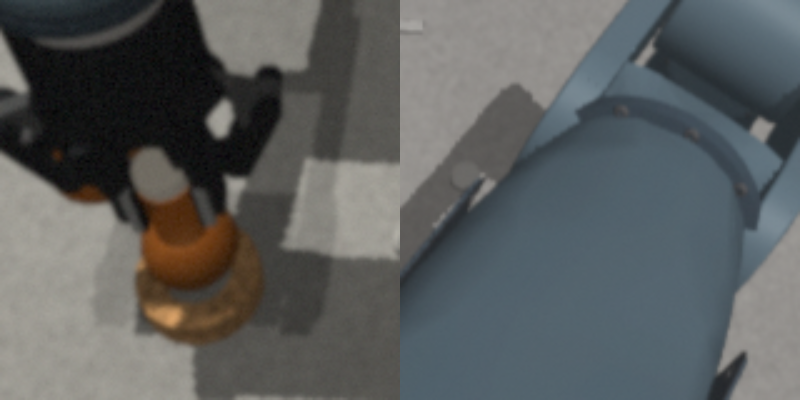

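The small flask hangs just above the small ring, in line with the hole (left half, ball at (190,245), ring centre at about (198,285)). Next I lower it slowly.

drive_tool(plan=[[[-0.002, -0.002, 0.005, 0], [-0.002, -0.002, 0.009, 0], [-0.002, -0.002, 0.013, 0], [-0.002, -0.002, 0.017, 0], [-0.002, -0.002, 0.021, 0], [-0.002, -0.002, 0.0245, 0], [-0.002, -0.002, 0.0245, 0], [-0.002, -0.002, 0.0245, 0]]])

```text
time_s: 6.47
eef_pos: [0.5978, -0.2291, 0.069]
eef_rot: [-0.0, 0.196, 0.981, 0.0]
wrist_force: [-0.1, 0.1, -0.4]
opening: 0.316
grasp_force: 59.0
```

```bash
python3 go.py "(598.2,-229.2,68.7)"
```

```text
t 6.47 p [ 597.8 -229.1   69. ] open 0.316 F [-0.1  0.1 -0.4] g 59.0 yaw 67.43
(598.2,-229.2,68.7) [-0.001   0.0001  0.0008]
```

drive_tool(plan=[[[0, 0, 0.002, 0], [0, 0, 0.004, 0], [0, 0, 0.004, 0], [0, 0, 0.004, 0]]])

```text
time_s: 6.8
eef_pos: [0.5982, -0.2294, 0.0679]
eef_rot: [0.0, 0.196, 0.981, -0.0]
wrist_force: [0.4, -1.1, 1.3]
opening: 0.313
grasp_force: 59.2
```

drive_tool(plan=[[[0, 0, 0, 0], [0, 0, 0, 0], [0, 0, 0, 0], [0, 0, 0, 0], [0, 0, 0, 0], [0, 0, 0, 0], [0, 0, -0.02, 0], [0, 0, -0.06, 0], [0, 0, -0.12, 0], [0, 0, -0.2, 0], [0, 0, -0.29, 0], [0, 0, -0.33, 0]]], jaw=0)

```text
time_s: 7.8
eef_pos: [0.5997, -0.2301, 0.2056]
eef_rot: [0.003, 0.196, 0.981, -0.001]
wrist_force: [1.1, -0.1, 0.9]
opening: 1.0
grasp_force: 0.0
```

```bash
python3 - <<'E'
from bench import ctrl
import cv2
p,_=ctrl.camera("scene")
cv2.imwrite("pics/r1.png",cv2.resize(p[200:400,100:350,::-1],(500,400)))
E
python3 go.py "(440.5,126,190)" "(440.5,126,64)"
```

```text
t 7.85 p [ 600.9 -230.8  208. ] open 0.996 F [ 1.5 -0.8  2.2] g 0.0 yaw 67.45
(440.5,126,190) [0.7128 0.6701 0.0361]
(440.5,126,64) [0.7163 0.6707 0.351 ]
```

View pics/r1.png

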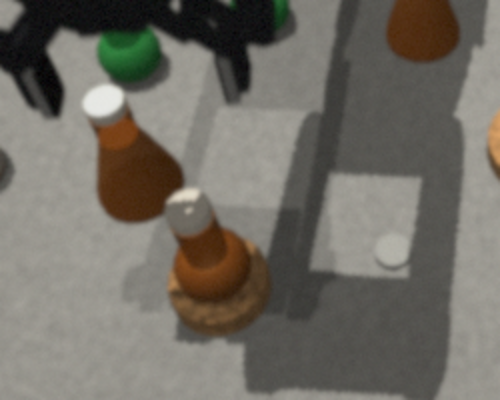

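The small flask stands upright in its ring (crop ring at (218,285), neck straight along the same lean as the conical's). On to the medium.

drive_tool(plan=[[[0.05, 0.05, 0, 0], [0.12, 0.11, 0, 0], [0.19, 0.18, 0.01, 0], [0.26, 0.25, 0.01, 0], [0.33, 0.31, 0.02, 0], [0.4, 0.38, 0.02, 0], [0.47, 0.44, 0.03, 0], [0.54, 0.51, 0.03, 0], [0.61, 0.58, 0.03, 0], [0.66, 0.63, 0.03, 0], [0.7, 0.66, 0.03, 0], [0.714, 0.67, 0.03, 0]]])

```text
time_s: 8.85
eef_pos: [0.4353, 0.1303, 0.1878]
eef_rot: [-0.0, 0.194, 0.981, 0.0]
wrist_force: [0.1, 0.6, 0.3]
opening: 0.999
grasp_force: 0.0
```

drive_tool(plan=[[[0, 0, 0, 0], [0, 0, 0, 0], [0, 0, 0, 0]]])

```text
time_s: 9.1
eef_pos: [0.4376, 0.1271, 0.1877]
eef_rot: [0.0, 0.196, 0.981, -0.0]
wrist_force: [0.7, -0.0, 0.5]
opening: 1.002
grasp_force: 0.0
```

```bash
python3 go.py "(440.5,126,64)"
```

```text
t 9.1 p [437.6 127.1 187.7] open 1.002 F [ 0.7 -0.   0.5] g 0.0 yaw 67.39
(440.5,126,64) [-7.400e-03  3.000e-04  3.094e-01]
```

drive_tool(plan=[[[-0.007, 0, 0.04, 0], [-0.007, 0, 0.08, 0], [-0.007, 0, 0.12, 0], [-0.007, 0, 0.16, 0], [-0.007, 0, 0.2, 0], [-0.007, 0, 0.24, 0], [-0.007, 0, 0.27, 0], [-0.007, 0, 0.295, 0], [-0.007, 0, 0.308, 0], [-0.007, 0, 0.308, 0], [-0.007, 0, 0.308, 0]]])

```text
time_s: 10.02
eef_pos: [0.4399, 0.1265, 0.0644]
eef_rot: [-0.0, 0.196, 0.981, -0.0]
wrist_force: [0.2, -1.0, -0.8]
opening: 1.001
grasp_force: 0.0
```

drive_tool(plan=[[[0, 0, 0, 0], [0, 0, 0, 0], [0, 0, 0, 0], [0, 0, 0, 0], [0, 0, 0, 0], [0, 0, 0, 0], [0, 0, 0, 0], [0, 0, 0, 0], [0, 0, 0, 0], [0, 0, 0, 0], [0, 0, 0, 0]]], jaw=1)

```text
time_s: 10.93
eef_pos: [0.4399, 0.1269, 0.0648]
eef_rot: [0.0, 0.196, 0.981, 0.0]
wrist_force: [-1.3, 0.2, 5.3]
opening: 0.314
grasp_force: 58.7
```

```bash
python3 go.py "(604,27.5,120)"
```

```text
t 10.93 p [439.9 126.9  64.8] open 0.314 F [-1.3  0.2  5.3] g 58.7 yaw 67.44
(604,27.5,120) [-0.4743 -0.072  -0.1377]
```

drive_tool(plan=[[[0, 0, -0.03, 0], [0, 0, -0.07, 0], [0, 0, -0.11, 0], [-0.02, 0, -0.138, 0], [-0.07, -0.01, -0.138, 0], [-0.13, -0.02, -0.138, 0], [-0.19, -0.03, -0.138, 0], [-0.25, -0.038, -0.138, 0], [-0.31, -0.047, -0.138, 0], [-0.37, -0.056, -0.138, 0], [-0.42, -0.064, -0.138, 0], [-0.45, -0.069, -0.138, 0]]])

```text
time_s: 11.93
eef_pos: [0.5966, 0.031, 0.119]
eef_rot: [0.0, 0.196, 0.981, -0.0]
wrist_force: [-0.7, -0.2, -0.8]
opening: 0.313
grasp_force: 59.0
```

```bash
python3 go.py "(603.5,27.7,88)"
```

```text
t 11.93 p [596.6  31.  119. ] open 0.313 F [-0.7 -0.2 -0.8] g 59.0 yaw 67.38
(603.5,27.7,88) [-0.019  -0.0011  0.0775]
```

drive_tool(plan=[[[-0.01, -0.001, 0.01, 0], [-0.02, -0.002, 0.025, 0], [-0.02, -0.002, 0.04, 0], [-0.02, -0.002, 0.055, 0], [-0.02, -0.002, 0.068, 0], [-0.02, -0.002, 0.076, 0], [-0.02, -0.002, 0.076, 0], [-0.02, -0.002, 0.076, 0]]])

```text
time_s: 12.6
eef_pos: [0.6019, 0.0288, 0.0889]
eef_rot: [-0.0, 0.195, 0.981, -0.0]
wrist_force: [0.5, 0.2, -1.3]
opening: 0.316
grasp_force: 59.0
```

```bash
python3 - <<'E'
from bench import ctrl
import cv2
p,_=ctrl.camera("scene")
cv2.imwrite("pics/p2.png",cv2.resize(p[180:340,280:480,::-1],(500,400)))
E
python3 go.py "(603.5,27.7,80.7)"
```

```text
t 12.65 p [602.2  28.7  89.3] open 0.31 F [ 0.1 -0.2 -1.1] g 59.0 yaw 67.45
(603.5,27.7,80.7) [-0.0039 -0.0011  0.0215]
```

View pics/p2.png

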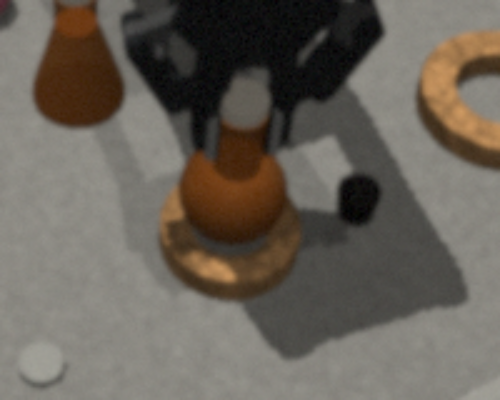

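The medium flask hangs centred over its ring (ball at (233,195), ring centre at (230,240)). Next I lower it.

drive_tool(plan=[[[-0.003, -0.001, 0.005, 0], [-0.003, -0.001, 0.009, 0], [-0.003, -0.001, 0.013, 0], [-0.003, -0.001, 0.017, 0], [-0.003, -0.001, 0.021, 0], [-0.003, -0.001, 0.023, 0], [-0.003, -0.001, 0.023, 0], [-0.003, -0.001, 0.023, 0]]])

```text
time_s: 13.32
eef_pos: [0.6035, 0.0278, 0.0809]
eef_rot: [0.0, 0.196, 0.981, 0.0]
wrist_force: [-2.8, 0.2, 6.2]
opening: 0.313
grasp_force: 60.0
```

drive_tool(plan=[[[0, 0, 0, 0], [0, 0, 0, 0], [0, 0, 0, 0], [0, 0, 0, 0], [0, 0, 0, 0], [0, 0, 0, 0], [0, 0, -0.02, 0], [0, 0, -0.06, 0], [0, 0, -0.12, 0], [0, 0, -0.19, 0], [0, 0, -0.26, 0], [0, 0, -0.31, 0]]], jaw=0)

```text
time_s: 14.32
eef_pos: [0.604, 0.0276, 0.2074]
eef_rot: [0.002, 0.196, 0.981, 0.0]
wrist_force: [0.7, 0.1, 0.2]
opening: 0.999
grasp_force: 0.0
```

```bash
python3 - <<'E'
from bench import ctrl
import cv2
p,_=ctrl.camera("scene")
cv2.imwrite("pics/r2.png",cv2.resize(p[90:330,280:530,::-1],(500,480)))
E
python3 go.py "(432.8,269.7,205)"
```

```text
t 14.37 p [606.1  27.4 211.6] open 1.004 F [ 1.2 -0.2  2.8] g 0.0 yaw 67.45
(432.8,269.7,205) [0.6327 0.3933 0.0116]
```

View pics/r2.png

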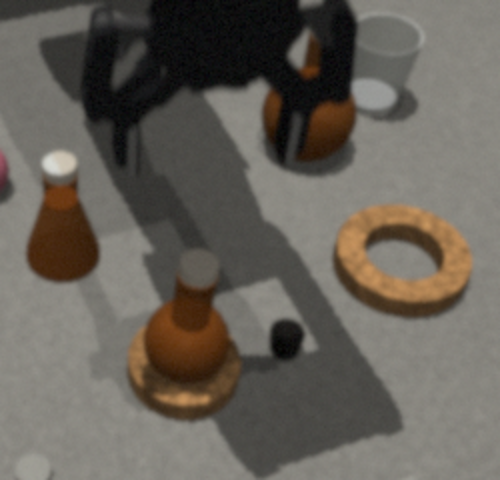

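The medium flask is upright in its ring (crop (185,350)). On to the large, with a check on the beaker beside it.

drive_tool(plan=[[[0.05, 0.03, 0, 0], [0.12, 0.075, 0, 0], [0.19, 0.12, 0, 0], [0.26, 0.16, 0, 0], [0.33, 0.205, 0, 0], [0.4, 0.25, 0, 0], [0.47, 0.29, 0, 0], [0.53, 0.33, 0, 0], [0.58, 0.36, 0, 0], [0.62, 0.386, 0, 0], [0.632, 0.393, 0, 0], [0.632, 0.393, 0, 0]]])

```text
time_s: 15.37
eef_pos: [0.4293, 0.2709, 0.2043]
eef_rot: [0.0, 0.194, 0.981, 0.0]
wrist_force: [1.5, 0.7, 0.5]
opening: 1.001
grasp_force: 0.0
```

```bash
python3 -c "
from m import *
print(tri((473,107),(131,258)),plane('top',(140,264),0))"
python3 go.py "(432.8,269.7,87)"
```

```text
(array([0.40957585, 0.367236  , 0.07565371]), np.float64(0.0033724572417136284)) [0.4076584  0.37383479 0.        ]
t 15.37 p [429.3 270.9 204.3] open 1.001 F [1.5 0.7 0.5] g 0.0 yaw 67.58
(432.8,269.7,87) [-0.0091  0.0006  0.2932]
```

drive_tool(plan=[[[-0.009, 0, 0.04, 0], [-0.009, 0, 0.08, 0], [-0.009, 0, 0.12, 0], [-0.009, 0, 0.16, 0], [-0.009, 0, 0.2, 0], [-0.009, 0, 0.24, 0], [-0.009, 0, 0.27, 0], [-0.009, 0, 0.292, 0], [-0.009, 0, 0.292, 0], [-0.009, 0, 0.292, 0], [-0.009, 0, 0.292, 0]]])

```text
time_s: 16.28
eef_pos: [0.4343, 0.2684, 0.0879]
eef_rot: [0.001, 0.196, 0.981, 0.0]
wrist_force: [-0.5, 0.1, 0.8]
opening: 1.0
grasp_force: 0.0
```

drive_tool(plan=[[[0, 0, 0, 0], [0, 0, 0, 0], [0, 0, 0, 0], [0, 0, 0, 0], [0, 0, 0, 0], [0, 0, 0, 0], [0, 0, 0, 0], [0, 0, 0, 0], [0, 0, 0, 0], [0, 0, 0, 0], [0, 0, 0, 0]]], jaw=1)

```text
time_s: 17.2
eef_pos: [0.4337, 0.2687, 0.0875]
eef_rot: [0.0, 0.196, 0.981, 0.0]
wrist_force: [0.4, -0.3, 4.5]
opening: 0.314
grasp_force: 58.9
```

```bash
python3 go.py "(598.5,245,140)"
```

```text
t 17.2 p [433.7 268.7  87.5] open 0.314 F [ 0.4 -0.3  4.5] g 58.9 yaw 67.44
(598.5,245,140) [-0.4032  0.1034 -0.1309]
```

drive_tool(plan=[[[0, 0, -0.03, 0], [0, 0, -0.07, 0], [0, 0, -0.11, 0], [-0.02, 0.005, -0.13, 0], [-0.06, 0.015, -0.13, 0], [-0.11, 0.028, -0.13, 0], [-0.16, 0.041, -0.13, 0], [-0.21, 0.054, -0.13, 0], [-0.26, 0.067, -0.13, 0], [-0.31, 0.08, -0.13, 0], [-0.35, 0.09, -0.13, 0], [-0.38, 0.097, -0.13, 0]]])

```text
time_s: 18.2
eef_pos: [0.59, 0.245, 0.1377]
eef_rot: [-0.0, 0.196, 0.981, -0.0]
wrist_force: [-1.1, 0.1, -1.8]
opening: 0.315
grasp_force: 59.2
```

```bash
python3 go.py "(599.2,244.6,109)"
```

```text
t 18.2 p [590.  245.  137.7] open 0.315 F [-1.1  0.1 -1.8] g 59.2 yaw 67.39
(599.2,244.6,109) [-0.0216  0.0079  0.0717]
```

drive_tool(plan=[[[-0.01, 0.004, 0.01, 0], [-0.022, 0.008, 0.025, 0], [-0.022, 0.008, 0.04, 0], [-0.022, 0.008, 0.053, 0], [-0.022, 0.008, 0.064, 0], [-0.022, 0.008, 0.07, 0], [-0.022, 0.008, 0.07, 0], [-0.022, 0.008, 0.07, 0]]])

```text
time_s: 18.87
eef_pos: [0.5977, 0.2458, 0.1111]
eef_rot: [-0.0, 0.195, 0.981, -0.0]
wrist_force: [-0.3, 0.3, -1.7]
opening: 0.312
grasp_force: 59.2
```

```bash
python3 - <<'E'
from bench import ctrl
import cv2
p,_=ctrl.camera("scene")
cv2.imwrite("pics/p3.png",cv2.resize(p[110:290,380:580,::-1],(500,450)))
E
python3 go.py "(599.2,244.6,101.4)"
```

```text
t 18.92 p [598.  245.8 111.4] open 0.309 F [ 0.4 -0.  -1.3] g 59.2 yaw 67.45
(599.2,244.6,101.4) [-0.0039 -0.0015  0.0251]
```

View pics/p3.png

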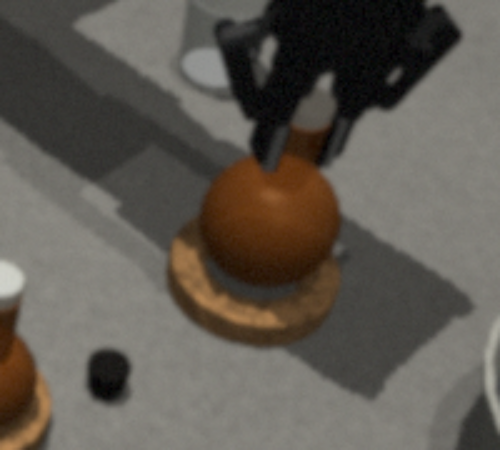

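```bash
python3 - <<'E'
from m import *
p,_=ctrl.camera("scene");q,_=ctrl.camera("top")
i=I["scene"]
pr=lambda X:(lambda v:(v/v[2])[:2])(i["camera_matrix"]@(i["R"]@np.array(X)+i["t"]))
print("exp ball",pr([.598,.2455,.060]))
h=cv2.cvtColor(p,cv2.COLOR_RGB2HSV)
e=cv2.Canny(cv2.GaussianBlur(h[:,:,2],(3,3),0),30,80)
c=cv2.HoughCircles(cv2.GaussianBlur(p[110:290,380:580,0],(3,3),0),cv2.HOUGH_GRADIENT,1,30,param1=80,param2=12,minRadius=22,maxRadius=34)
print(c)
for n in ("ring",):
    r=blob(p,(481,225),"r",42);print("ring ext",cv2.boundingRect(r),"t0",cv2.boundingRect(blob(np.load("scene0.npz")["p"],(481,219),"r",42)))
E
```

```text
exp ball [486.97253882 198.49422213]
[[[106.5  97.5  33.4]
  [ 39.5 121.5  33.4]
  [ 95.5  33.5  23.2]
  [148.5 124.5  26.6]
  [168.5 151.5  28.7]]]
ring ext (449, 206, 45, 35) t0 (448, 193, 68, 48)
```

The ball is observed at about (488,197). A ball centred over the ring should show at (487,198.5), so it is aligned within about 2 mm. Next I lower it.

drive_tool(plan=[[[-0.002, -0.001, 0.005, 0], [-0.002, -0.001, 0.009, 0], [-0.002, -0.001, 0.013, 0], [-0.002, -0.001, 0.017, 0], [-0.002, -0.001, 0.021, 0], [-0.002, -0.001, 0.024, 0], [-0.002, -0.001, 0.024, 0], [-0.002, -0.001, 0.024, 0]]])

```text
time_s: 19.68
eef_pos: [0.5988, 0.245, 0.1015]
eef_rot: [0.0, 0.196, 0.981, 0.0]
wrist_force: [0.3, 0.8, -1.7]
opening: 0.311
grasp_force: 59.2
```

drive_tool(plan=[[[0, 0, 0.001, 0], [0, 0, 0.002, 0], [0, 0, 0.003, 0], [0, 0, 0.003, 0], [0, 0, 0.003, 0]]])

```text
time_s: 20.1
eef_pos: [0.599, 0.245, 0.1008]
eef_rot: [0.001, 0.196, 0.981, 0.0]
wrist_force: [0.2, 0.6, 2.4]
opening: 0.311
grasp_force: 59.2
```

Contact felt (force rose from -1.7 to +2.4 N). Release and rise.

drive_tool(plan=[[[0, 0, 0, 0], [0, 0, 0, 0], [0, 0, 0, 0], [0, 0, 0, 0], [0, 0, 0, 0], [0, 0, 0, 0], [0, 0, -0.02, 0], [0, 0, -0.06, 0], [0, 0, -0.12, 0], [0, 0, -0.19, 0], [0, 0, -0.25, 0], [0, 0, -0.28, 0]]], jaw=0)

```text
time_s: 21.1
eef_pos: [0.6002, 0.2453, 0.2169]
eef_rot: [0.003, 0.196, 0.981, 0.001]
wrist_force: [0.9, 0.1, 0.6]
opening: 1.0
grasp_force: 0.0
```

drive_tool(plan=[[[0.04, 0.04, 0, 0], [0.1, 0.1, 0, 0], [0.17, 0.17, 0, 0], [0.24, 0.24, 0, 0], [0.31, 0.31, 0, 0], [0.38, 0.38, 0, 0], [0.44, 0.44, 0, 0], [0.48, 0.48, 0, 0], [0.5, 0.5, 0, 0], [0.5, 0.5, 0, 0], [0.5, 0.5, 0, 0], [0.5, 0.5, 0, 0]]])

```text
time_s: 22.1
eef_pos: [0.4915, 0.5048, 0.2121]
eef_rot: [0.0, 0.196, 0.981, -0.0]
wrist_force: [0.1, -1.0, -0.7]
opening: 1.002
grasp_force: 0.0
```

```bash
python3 - <<'E'
from m import *
p,_=ctrl.camera("scene");q,_=ctrl.camera("top")
cv2.imwrite("pics/f.png",np.vstack([p[80:400],q[120:340]])[:,:,::-1])
for k in("conA","conB"):
    a,b=ST[k];print(k,tri(cen(blob(p,a,"w",15)),cen(blob(q,b,"w",15))))
E
python3 go.py
```

```text
conA (array([ 0.48517772, -0.25343897,  0.10533254]), np.float64(0.00011112024875143886))
conB (array([0.44877756, 0.00501841, 0.10587235]), np.float64(0.0003646855324647074))
t 22.2 p [491.8 504.7 212.3] open 1.004 F [ 0.1 -0.6  0.3] g 0.0 yaw 67.31
```

View pics/f.png

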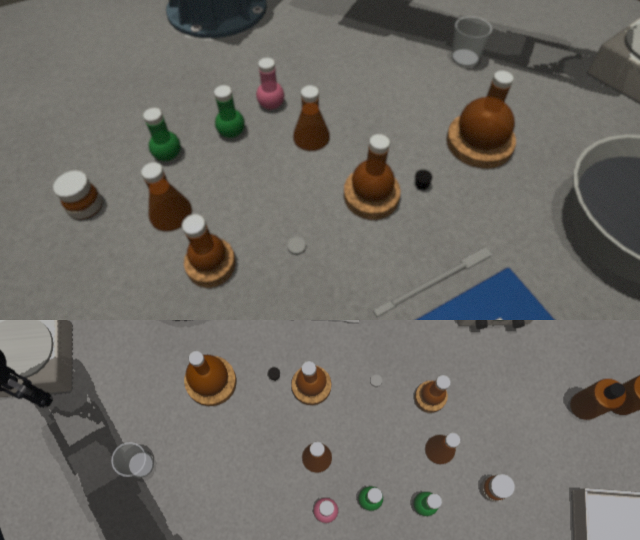

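All three flasks sit in their rings, at scene (208,255), (373,185) and (488,125) in this picture, and the conicals have not moved. One check of the seated heights and uprightness, then I hand in.

```bash
python3 - <<'E'
from m import *
p,_=ctrl.camera("scene");q,_=ctrl.camera("top")
for k,a,b,h in(("s",(195,307),(442,183),113.2),("m",(379,224),(309,168),126.1),("l",(503,160),(196,158),149.4)):
    X,e=tri(cen(blob(p,a,"w",15)),cen(blob(q,b,"w",15)));print(k,np.round(X*1e3,1),e,"exp z",h)
E
```

```text
s [ 597.8 -230.8  111.3] 0.00044785535513174637 exp z 113.2
m [602.6  32.5 125.1] 0.000600259996029575 exp z 126.1
l [599.2 246.  147.8] 0.0006520434959409639 exp z 149.4
```

```bash
python3 - <<'E'
from m import *
p,_=ctrl.camera("scene");q,_=ctrl.camera("top")
for k,(a,b),g in(("s",((195,307),(442,183)),RG["ring_s"]),("m",((379,224),(309,168)),RG["ring_m"]),("l",((503,160),(196,158)),RG["ring_l"])):
    print(k,[ (cv2.boundingRect(blob(i,s,"w",15))) for i,s in((p,a),(q,b))])
    for n,i,s in(("scene",p,g[0]),("top",q,g[1])):
        c=cv2.convexHull(blob(i,s,"r",g[2])); print("  ring+ball hull",n,cv2.boundingRect(c))
    for n,i in(("scene",0),("top",1)):
        c=cv2.convexHull(blob(np.load(n+"0.npz")["p"],g[i],"r",g[2])); print("  before",n,cv2.boundingRect(c))
f=lambda im,y,x,h,w:cv2.resize(im[y:y+h,x:x+w],(266,300),interpolation=2)
cv2.imwrite("pics/z.png",np.vstack([np.hstack([f(p,200,330,100,88),f(p,290,165,100,88),f(p,140,440,100,88)]),np.hstack([f(q,150,275,66,58),f(q,165,405,66,58),f(q,145,180,66,58)])])[:,:,::-1])
E
```

```text
s [(183, 294, 21, 19), (437, 175, 13, 13)]
  ring+ball hull scene (184, 320, 50, 42)
  ring+ball hull top (416, 181, 32, 30)
  before scene (184, 317, 50, 45)
  before top (416, 181, 32, 30)
m [(370, 214, 20, 15), (302, 161, 14, 13)]
  ring+ball hull scene (344, 253, 56, 40)
  ring+ball hull top (292, 166, 39, 38)
  before scene (344, 247, 56, 46)
  before top (292, 165, 39, 38)
l [(494, 150, 19, 13), (189, 151, 14, 13)]
  ring+ball hull scene (448, 196, 68, 45)
  ring+ball hull top (184, 156, 51, 48)
  before scene (448, 193, 68, 48)
  before top (184, 156, 51, 48)
```

View pics/z.png

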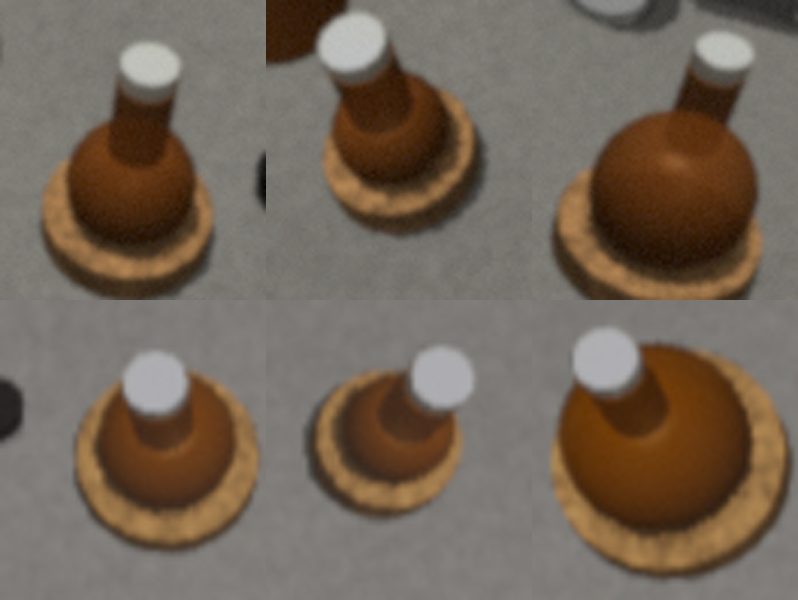

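The close-up shows the rings unmoved and the balls seated evenly. The medium neck leans under 3°, which is upright, and disturbing it again isn't worth the risk. Handing in.

```bash
python3 -c "
from bench import ctrl
print(ctrl.hand_in())"
```

```text
the job is handed in; nothing more can be done
None
```

All three round flasks are seated in their matching rings (the medium one leans just under 3°), the rings and the two conical flasks did not move, and the job was handed in at about 22 s; no verdict was returned.

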